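# Pile the sample biscuits and take their surface temperature

### The arm

A 7-joint arm with a two-finger parallel gripper is mounted at the origin on the work surface. World frame = base frame: x ahead of the robot, y to its left, z up, the work surface at z = 0. Lengths are in m, angles in degrees, forces in N, time in s.
With the tool pointing down it reaches from about 0.425 to 0.875 m from the base axis. Payload 4.7 kg.
Tool frame: the origin (TCP) lies at the very end of the fingers, on their centre line; the grasp point (between the pads) lies behind it (env.pinch_z is the z of the grasp point in the tool frame, in m); z points along the fingers, y is the direction in which the jaws open and shut (so a half turn about z gives the same grasp; the last joint's range is limited). The gripper opens to 87 mm and grips with 3 to 60 N. Pads are 19 mm wide; open, the fingers measure 117 mm over their backs; the gripper's body (75 mm by 190 mm) begins 51 mm behind the grasp point.
Start: joints at [-69.15, 18.392, -4.016, 83.108, 1.295, 78.541, -3.26], TCP at [0.223, 0.611, 0.223] pointing down, gripper open.
Joint ranges: [-163.93, 163.93], [-17.29, 119.83], [-79.2, 71.16], [3.27, 140.29], [-89.18, 269.18], [5.43, 117.66], [-154.24, 154.24]. Speed limits (degrees/s): [147.25, 147.25, 180, 180, 180, 180, 180].

### API

Orientations are given as [roll, pitch, yaw] about the fixed x, y, z axes, in that order (R = Rz(yaw) Ry(pitch) Rx(roll)).
In Python, from cell import readout, read_camera, env gives the robot as it stands. The module is installed in compiled form; this text tells all that it offers.
- The arm moves only by the tool servo_tool, never from a script. Its argument "plan" is a list that holds one entry, the list of rows, each a list of 5 numbers: the finger opening in m, from 0 to 0.087, then the shift along the tool's x, y, z in m, then the turn about the tool's z in rad. In form: [[[jaw, x, y, z, yaw], ...]]. A call has 1 to 12 rows; each row is the pose to reach, as a shift and turn from the pose measured when the call began, along the tool's axes at that moment; what a row does not reach only later rows make up. A row lasts 1/12 s, in which the tool goes at most 41.7 mm and 7.16 degrees, less where a joint would pass 70% of its speed; a pose out of reach is approached as far as the arm can. A call with a gripper value outside its range is refused whole. The fingers move at their own pace and stop on an object; "force" is the grip in N (left out, the last holds). Time passes only in rows, so rows that repeat a pose let the fingers close. It gives the time, the measured TCP pose, the force and the opening at its end, in the units of the state.
- readout.get_obs(): the state, without advancing time (a new reading comes with each control period).
- read_camera(name): name is "scene" or "side" or "wrist"; returns a dict with "image" (420x560x3 uint8, red, green, blue), "range_z" (420x560 float32, m along the optical axis (not along the pixel's ray), 0 where there is no reading), "mtx" (3x3 intrinsics, pixels), "camera_from_world" (4x4, takes a point from world to camera coordinates). Camera axes: x right, y up, looking along -z (the intrinsics and any distortion apply to the point x, -y, -z); pixel columns grow to the right and rows downward; lengths in m; the calibration is good to about 2 mm. The wrist camera is an equidistant fisheye: a pixel r from the principal point sees the ray r / f radians off the axis. A picture is of the moment at which its call begins.
- env.sign_off(): hands the job in, once; it reports no verdict.
The state is a dict: "time_s": time; "qpos": joint angles; "joint_velocities": joint speeds; "effort": joint torques, N m; "tool_pos": TCP position; "tool_rot": TCP orientation; "force": force on the tool from outside, world axes, zero at the start; "wrist_torque": the same for the moment, N m; "grip_width": finger opening in m.
Only numpy, scipy, OpenCV 4.12 (cv2) and the standard library are available. Lean on these libraries where they do the work, as an engineer would, in place of code of your own. Each camera call takes 0.05 s, during which the arm holds its last target. There are 200 camera calls.

### The job

Spot-check the batch: on the white board, set the two single biscuits squarely one on top of the other on the pile of two already begun there, leaving that pile where it stands. Then take the thermometer out of its holder and hold it upright with its flat tip centred in the ring stamped in the top biscuit, pushed down lightly so that the spring-loaded tip clearly goes in, but not as far as its stop. Finish while still holding it there for the reading, and leave the jar, the steel ring cutter and the timer alone.

Things in the scene. Friction and masses are not known exactly. Their poses are not given: they have to be found in the camera images.
- board: White board, 300 x 400 mm, 12 mm thick, fixed flat on the bench. Origin: centre of its underside; its top is 12 mm higher. The biscuits to be piled are the four on it (the biscuits in the two baking pans are not).
- pile_low: Lower biscuit of the pile already begun, at any of three places on the board. Round golden shortbread, 58 mm across, 10 mm thick, about 18 g; a ring 23 mm across is stamped in the middle of its upper face. Origin: its centre, 5 mm above its underside; z up.
- pile_high: Upper biscuit of the pile already begun, squarely on pile_low. Round golden shortbread, 58 mm across, 10 mm thick, about 18 g; a ring 23 mm across is stamped in the middle of its upper face. Origin: its centre, 5 mm above its underside; z up. A biscuit set on it has its centre 10 mm above this origin, the next 20 mm.
- biscuit_a: One of the two single biscuits, flat on the board, 95 mm or more from the other and the pile (between centres). Round golden shortbread, 58 mm across, 10 mm thick, about 18 g; a ring 23 mm across is stamped in the middle of its upper face. Origin: its centre, 5 mm above its underside; z up.
- biscuit_b: The other single biscuit, just like biscuit_a; either may go on first. Round golden shortbread, 58 mm across, 10 mm thick, about 18 g; a ring 23 mm across is stamped in the middle of its upper face. Origin: its centre, 5 mm above its underside; z up.
- biscuit_a_ring (a point): Centre of the stamped ring on biscuit_a's upper face, 5 mm above that biscuit's centre.
- biscuit_b_ring (a point): Centre of the stamped ring on biscuit_b's upper face, 5 mm above that biscuit's centre.
- holder: Steel holder fixed on the bench, left or right of the board; base plate 95 x 75 mm. Origin: centre of its underside. A channel with back and sides, open on its upper (+x) side, cradles the thermometer's stem, leaning 0.35 rad from vertical towards the holder's -x, roughly at the robot. To take the thermometer out, pull it 85 mm along its own axis or straight up.
- probe: Surface thermometer, 160 mm long, 0.11 to 0.17 kg, loose in the holder, leaning 0.35 rad. Origin: middle of the grey handle, 134 mm above the bench at the start; z runs along it away from the tip (up when upright). Handle 20 mm (x) by 26 mm (y), from 42 mm below the origin to 40 mm above; its y sides are free for fingers down to 35 mm below the origin. Steel stem below. Display on +x.
- probe_face (a point): Centre of the flat steel disc tip's face, 14 mm across; 118 mm below the handle's middle along the thermometer's axis, less the value of joint tip.
- tip (a joint): How far the spring-loaded tip is pushed into the thermometer, in m: 0 = free, 0.012 = at its stop. It starts to move at a push of about 1.1 N and takes about 0.28 N more for each mm, so 4.5 N at the stop.
- jar: Bystander: closed glass jar with a steel lid, 68 mm across, 100 mm tall, on the bench, on the other side of the board from the holder. Origin: centre of its underside.
- cutter: Bystander: open steel ring cutter, 60 mm across, 40 mm tall, standing on the far left part of the board. Origin: centre of its underside.
- timer: Bystander: white round kitchen timer, 64 mm across, 54 mm tall, on the bench beyond the board. Origin: centre of its underside.
Things that resemble listed ones, but are neither listed nor needed, are in the scene too. Of the things that look like the probe, the smaller one is meant.

How it is judged (in metres and radians):
On the way:
1. both single biscuits lie squarely on the pile and have been let go (horizontal distance between pile_high and pile_low below 0.007 m and angle between each of pile_high, pile_low's own z axis and vertical below 0.08 rad and distance of pile_low from where it was at the start of the episode below 0.03 m and z of pile_high in the frame of pile_low between 0.007 and 0.013 m and contact force between the fingers and biscuit_a below 0.05 N and contact force between the fingers and biscuit_b below 0.05 N and contact force between the fingers and pile_low below 0.05 N and contact force between the fingers and pile_high below 0.05 N and ((horizontal distance between each of biscuit_a, biscuit_b and pile_high below 0.007 m and z of biscuit_a in the frame of pile_high between 0.007 and 0.013 m and angle between each of biscuit_a, biscuit_b's own z axis and vertical below 0.08 rad and z of biscuit_b in the frame of pile_high between 0.017 and 0.023 m) or (horizontal distance between each of biscuit_b, biscuit_a and pile_high below 0.007 m and z of biscuit_b in the frame of pile_high between 0.007 and 0.013 m and angle between each of biscuit_b, biscuit_a's own z axis and vertical below 0.08 rad and z of biscuit_a in the frame of pile_high between 0.017 and 0.023 m))), for 0.2 s.
At the end, for the whole second after the job is handed in: Pile of four flat biscuits, centres within 7 mm, bottom one within 30 mm of its start, fingers off them; the gripper holds the thermometer still, within 0.10 rad of upright, tip within 6 mm of the top ring's centre and pressing on it, spring tip pushed in 2 to 10.5 mm (horizontal distance between pile_high and pile_low below 0.007 m and angle between each of pile_high, pile_low's own z axis and vertical below 0.08 rad and distance of pile_low from where it was at the start of the episode below 0.03 m and z of pile_high in the frame of pile_low between 0.007 and 0.013 m and contact force between the fingers and biscuit_a below 0.05 N and contact force between the fingers and biscuit_b below 0.05 N and contact force between the fingers and pile_low below 0.05 N and contact force between the fingers and pile_high below 0.05 N and value of joint tip between 0.002 and 0.0105 m and angle between probe's own z axis and vertical below 0.1 rad and contact force between the fingers and probe above 1 N and linear speed of probe below 0.02 m/s and ((horizontal distance between each of biscuit_a, biscuit_b and pile_high below 0.007 m and z of biscuit_a in the frame of pile_high between 0.007 and 0.013 m and angle between each of biscuit_a, biscuit_b's own z axis and vertical below 0.08 rad and z of biscuit_b in the frame of pile_high between 0.017 and 0.023 m and horizontal distance between probe_face and biscuit_b_ring below 0.006 m and contact force between probe and biscuit_b above 0.5 N) or (horizontal distance between each of biscuit_b, biscuit_a and pile_high below 0.007 m and z of biscuit_b in the frame of pile_high between 0.007 and 0.013 m and angle between each of biscuit_b, biscuit_a's own z axis and vertical below 0.08 rad and z of biscuit_a in the frame of pile_high between 0.017 and 0.023 m and horizontal distance between probe_face and biscuit_a_ring below 0.006 m and contact force between probe and biscuit_a above 0.5 N))); the arm keeps its last pose, push and grip.
It fails at once if the thermometer is pushed onto a biscuit hard enough to crack it (over 15 N) (contact force between probe and biscuit_a above 15 N or contact force between probe and biscuit_b above 15 N or contact force between probe and pile_low above 15 N or contact force between probe and pile_high above 15 N).
It fails at once if the jar, the cutter or the timer is moved by more than 20 mm (distance of any of jar, cutter, timer from where it was at the start of the episode above 0.02 m).
It also fails if it takes over 64 s, if anything falls off the work surface, if the arm or the gripper's body presses on something with over 40 N, if the wrist force passes 120 N, or if a joint passes its speed limit or range.

## Working session

There is one attempt and no reset: what is moved stays moved. The work goes in short steps, Python scripts to look and compute and a tool call to move; the robot and the scene stay as the last step left them, time stands still between calls to the robot, and variables do not carry over. Pictures are saved under pics/ and viewed, about 8 in all and at most 12, crops included, and the job is handed in when it is done.

Besides the shell and the picture viewer there is one more tool, called by a JSON object that holds its "api" and its "payload", one argument or row to a line. servo_tool: Moves the arm, as the interface text tells. Its arguments: {"type":"object","properties":{"plan":{"type":"array"},"force":{"type":"number"}},"required":["plan"]}

```bash
mkdir -p pics; cat > h.py <<'E'
import numpy as np, cv2
from cell import readout, read_camera, env
def cam(n):
    c=read_camera(n); c['T']=np.linalg.inv(c['camera_from_world']); return c
def ray(c,u,v):
    K=c['mtx']; return np.array([(u-K[0,2])/K[0,0],-(v-K[1,2])/K[1,1],-1.0])
def on_plane(c,u,v,z):
    d=c['T'][:3,:3]@ray(c,u,v); o=c['T'][:3,3]; return o+d*(z-o[2])/d[2]
def cloud(c):
    v,u=np.mgrid[:420,:560]; K=c['mtx']; r=c['range_z']
    p=np.stack([(u-K[0,2])/K[0,0]*r,-(v-K[1,2])/K[1,1]*r,-r],-1)
    return p@c['T'][:3,:3].T+c['T'][:3,3]
def proj(c,P):
    P=np.atleast_2d(P); M=c['camera_from_world']; q=P@M[:3,:3].T+M[:3,3]; K=c['mtx']
    return np.stack([K[0,2]+K[0,0]*q[:,0]/-q[:,2],K[1,2]-K[1,1]*q[:,1]/-q[:,2]],-1)
def save(n,im): cv2.imwrite('pics/'+n,cv2.cvtColor(im,cv2.COLOR_RGB2BGR))
E
python3 - <<'E'
from h import *
print(readout.get_obs(),env.pinch_z)
a=cam('scene');b=cam('side')
save('a.png',a['image']);save('b.png',b['image'])
for c in(a,b):print(c['T'].round(3),c['mtx'])
np.savez('s0.npz',**{k+str(i):c[k] for i,c in enumerate((a,b)) for k in c})
E
```

```text
{'time_s': 0.0, 'qpos': array([-69.14858859,  18.43768288,  -4.01637679,  83.17514896,
         1.29336506,  78.53998192,  -3.26116267]), 'joint_velocities': array([-0.12387915,  0.00551275, -0.01773154,  0.11402911, -0.06158158,
        0.06174802, -0.01097749]), 'effort': array([ 1.76059707e-04, -4.91289246e+01, -4.03486155e-01, -3.12523091e+01,
       -6.36083423e-02,  4.38966625e-02,  1.97577883e-04]), 'tool_pos': array([0.22261766, 0.61010214, 0.22147505]), 'tool_rot': array([-1.79892342e+02,  3.88560539e-03,  1.59957660e+02]), 'force': array([-0.09488376,  0.58076571,  0.41802943]), 'wrist_torque': array([-0.03094594, -0.0292173 ,  0.03656607]), 'grip_width': 0.08719551500242494} -0.0187
[[ 5.150e-01 -4.920e-01  7.020e-01  1.258e+00]
 [ 8.570e-01  2.950e-01 -4.220e-01 -4.650e-01]
 [ 1.000e-03  8.190e-01  5.740e-01  7.340e-01]
 [ 0.000e+00  0.000e+00  0.000e+00  1.000e+00]] [[474.83747997   0.         282.76844257]
 [  0.         474.83747997 219.79863841]
 [  0.           0.           1.        ]]
[[-0.941  0.246 -0.231  0.287]
 [-0.337 -0.71   0.618  0.522]
 [-0.012  0.66   0.751  0.788]
 [ 0.     0.     0.     1.   ]] [[392.87582554   0.         280.36778724]
 [  0.         392.87582554 211.6373759 ]
 [  0.           0.           1.        ]]
```

View pics/a.png

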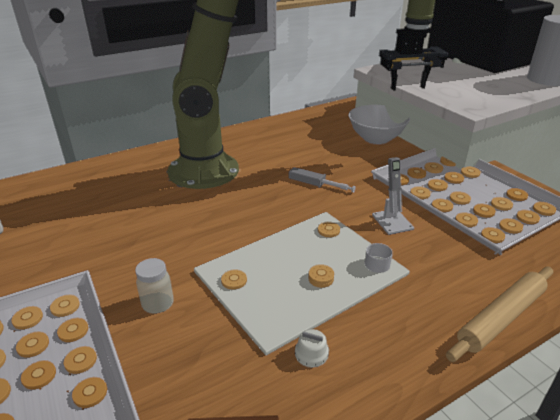

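View pics/b.png

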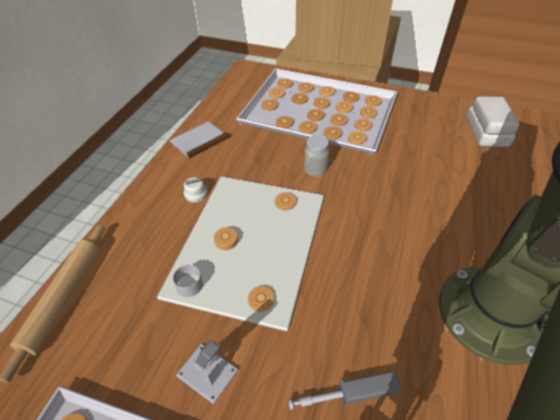

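Scene view: biscuits at (234,279), (321,275) (thicker, so the pile) and (329,229). Thermometer candidates: one in the holder (395,180), and one lying on the bench (320,181), which is larger and not in a holder. The holder one fits. Cutter (378,257), timer (312,348), jar (154,286). I'll measure these and make the enlarged crop.

```bash
cat > m.py <<'E'
from h import *
def load():
    z=np.load('s0.npz'); return [{k[:-1]:z[k] for k in z.files if k[-1]==str(i)} for i in (0,1)]
E
python3 - <<'E'
from m import *
C=load()
for c in C:
    P=cloud(c); hsv=cv2.cvtColor(c['image'],cv2.COLOR_RGB2HSV)
    # board: white region lowered
    ok=(P[...,0]>.35)&(P[...,0]<.95)&(abs(P[...,1])<.4)
    bd=ok&(abs(P[...,2]-.012)<.006)&(hsv[...,1]<60)&(hsv[...,2]>110)
    n,l,s,ce=cv2.connectedComponentsWithStats(bd.astype(np.uint8)); k=1+s[1:,4].argmax()
    q=P[l==k]; r=cv2.minAreaRect(q[:,:2].astype(np.float32)*1000); print('board',r,np.median(q[:,2]))
    bm=ok&(hsv[...,0]>5)&(hsv[...,0]<28)&(hsv[...,1]>90)&(P[...,2]>.016)
    n,l,s,ce=cv2.connectedComponentsWithStats(bm.astype(np.uint8))
    for i in range(1,n):
        if s[i,4]>60:
            q=P[l==i]; zt=np.percentile(q[:,2],90); t=q[q[:,2]>zt-.004]
            (x,y),rr=cv2.minEnclosingCircle(t[:,:2].astype(np.float32))
            pl=on_plane(c,*ce[i],zt)
            print('bis',ce[i].round(1),s[i,4],'zt',zt.round(4),'circ',round(x,4),round(y,4),round(rr,4),'cen',pl[:2].round(4), t.mean(0).round(4))
    hm=(P[...,2]>.03)&(P[...,0]>.3)&(P[...,0]<1)&(abs(P[...,1])<.5)
    n,l,s,ce=cv2.connectedComponentsWithStats(hm.astype(np.uint8))
    for i in range(1,n):
        if s[i,4]>60:
            q=P[l==i]; print('tall',ce[i].round(0),s[i,4],'zmax',np.percentile(q[:,2],98).round(3),'mean',np.median(q,0).round(3),'min',q.min(0).round(3),'max',q.max(0).round(3))
a,b=C
A=cv2.resize(a['image'][145:240,280:420],None,fx=5,fy=5,interpolation=2); A=A[:,:400*2]
B=cv2.resize(b['image'][330:410,170:230],None,fx=6,fy=6,interpolation=2)[:475]
A=cv2.resize(A,(480,326)); B=cv2.resize(B,(245,326)); save('c.png',np.hstack([A,B]))
E
```

```text
board ((567.4290161132812, -0.50958251953125), (302.9280090332031, 401.46295166015625), 4.660051345825195) 0.014253095337328325
bis [328.5 229.2] 262 zt 0.0262 circ 0.4805 0.1394 0.0296 cen [0.487  0.1346] [0.4815 0.139  0.0247]
bis [320.9 275.6] 470 zt 0.0357 circ 0.6211 0.0178 0.0288 cen [0.6298 0.0115] [0.6215 0.0175 0.0344]
bis [233.8 279. ] 384 zt 0.0258 circ 0.5261 -0.151 0.029 cen [ 0.5313 -0.1532] [ 0.5271 -0.1515  0.0244]
bis [497. 315.] 3009 zt 0.0541 circ 0.8944 0.275 0.1275 cen [0.9161 0.227 ] [0.9022 0.2665 0.053 ]
bis [240.  417.7] 302 zt 0.0224 circ 0.828 -0.3013 0.073 cen [ 0.8357 -0.2916] [ 0.8358 -0.29    0.021 ]
tall [394. 187.] 733 zmax 0.175 mean [0.509 0.316 0.105] min [0.368 0.302 0.03 ] max [0.539 0.424 0.179]
tall [378. 255.] 444 zmax 0.055 mean [0.646 0.159 0.043] min [0.613 0.129 0.03 ] max [0.675 0.192 0.058]
tall [153. 281.] 1354 zmax 0.104 mean [ 0.51  -0.321  0.079] min [ 0.459 -0.351  0.03 ] max [ 0.525 -0.283  0.106]
tall [321. 273.] 384 zmax 0.037 mean [0.621 0.017 0.034] min [ 0.589 -0.009  0.03 ] max [0.648 0.048 0.038]
tall [501. 311.] 2967 zmax 0
[... 785 characters left out ...]
.0288 cen [0.4778 0.1441] [0.4787 0.1417 0.0242]
tall [316. 152.] 705 zmax 0.104 mean [ 0.485 -0.295  0.08 ] min [ 0.455 -0.345  0.03 ] max [ 0.52  -0.281  0.106]
tall [194. 185.] 273 zmax 0.057 mean [ 0.768 -0.101  0.045] min [ 0.746 -0.133  0.03 ] max [ 0.798 -0.082  0.058]
tall [ 51. 301.] 3295 zmax 0.055 mean [0.886 0.308 0.047] min [0.855 0.092 0.03 ] max [0.938 0.467 0.057]
tall [225. 236.] 366 zmax 0.037 mean [0.618 0.021 0.034] min [ 0.592 -0.01   0.03 ] max [0.648 0.047 0.039]
tall [187. 279.] 376 zmax 0.055 mean [0.645 0.161 0.043] min [0.615 0.13  0.03 ] max [0.675 0.191 0.056]
tall [208. 361.] 644 zmax 0.177 mean [0.498 0.331 0.115] min [0.474 0.308 0.03 ] max [0.538 0.342 0.178]
```

View pics/c.png

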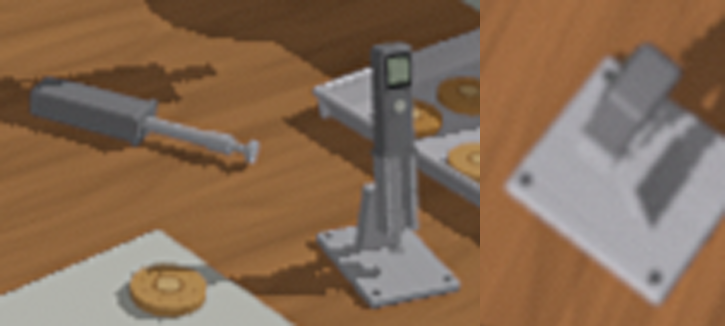

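The crop confirms it: the smaller probe stands in the holder with its display up. The lying one is bigger. Next, holder pose and the first moves.

```bash
cat >> h.py <<'E'
from scipy.spatial.transform import Rotation as Ro
def shift(x,y,z,yaw=None):
    "tool-frame shift + turn to get to a world TCP target (yaw deg of tool)"
    o=readout.get_obs(); R=Ro.from_euler('xyz',o['tool_rot'],degrees=True)
    s=R.inv().apply(np.array([x,y,z])-o['tool_pos']); t=0
    if yaw is not None:
        d=(yaw-o['tool_rot'][2]+180)%360-180; t=-np.radians(d)
    print('pos',o['tool_pos'].round(4),'rot',o['tool_rot'].round(2),'t',round(o['time_s'],2),'w',round(o['grip_width'],4),'F',o['force'].round(2))
    print('  shift',s.round(4),'turn',round(t,4)); return s,t
E
python3 - <<'E'
from m import *
C=load(); Q=[]
for c in C:
    P=cloud(c); hsv=cv2.cvtColor(c['image'],cv2.COLOR_RGB2HSV)
    m=(abs(P[...,0]-.51)<.1)&(abs(P[...,1]-.32)<.09)&(hsv[...,1]<70)&(P[...,2]<.022)
    m=cv2.morphologyEx(m.astype(np.uint8),cv2.MORPH_OPEN,np.ones((3,3)))
    n,l,s,ce=cv2.connectedComponentsWithStats(m); k=1+s[1:,4].argmax()
    q=P[l==k]; r=cv2.minAreaRect((q[:,:2]*1000).astype(np.float32)); print(r,np.median(q[:,2]))
    h=(abs(P[...,0]-.50)<.06)&(abs(P[...,1]-.32)<.05)&(P[...,2]>.105)
    q=P[h]; Q.append(q)
    for z in np.arange(.105,.18,.01):
        w=q[abs(q[:,2]-z)<.005]; 
        if len(w): print(z.round(3),len(w),w.mean(0).round(4),w.min(0).round(4),w.max(0).round(4))
shift(.4797,.1404,.10)
E
```

```text
((524.7899780273438, 321.26953125), (85.8524398803711, 96.0989990234375), 74.56251525878906) 0.010421585071565542
0.105 24 [0.5133 0.3178 0.107 ] [0.499  0.3052 0.1051] [0.5208 0.3327 0.11  ]
0.115 50 [0.5103 0.317  0.1147] [0.496  0.3067 0.1101] [0.5195 0.335  0.1195]
0.125 53 [0.5064 0.3186 0.1251] [0.4864 0.3075 0.1202] [0.5155 0.334  0.13  ]
0.135 46 [0.5022 0.3173 0.135 ] [0.4852 0.3071 0.13  ] [0.5123 0.3328 0.1397]
0.145 49 [0.4983 0.3193 0.1444] [0.4821 0.3105 0.14  ] [0.5095 0.3346 0.1499]
0.155 50 [0.4963 0.3205 0.155 ] [0.4798 0.3096 0.1501] [0.5067 0.3343 0.16  ]
0.165 51 [0.4932 0.3216 0.165 ] [0.4768 0.3109 0.16  ] [0.5015 0.3355 0.1696]
0.175 46 [0.4884 0.3236 0.1739] [0.4714 0.3114 0.17  ] [0.4963 0.3378 0.1795]
((524.3728637695312, 317.40093994140625), (78.5354232788086, 100.14424133300781), 76.38394165039062) 0.0095200548604506
0.105 8 [0.5086 0.3349 0.108 ] [0.4952 0.3337 0.1064] [0.5173 0.3367 0.1095]
0.115 36 [0.4981 0.3306 0.1172] [0.4886 0.3182 0.1109] [0.5166 0.3374 0.1199]
0.125 13 [0.5029 0.3366 0.1257] [0.4926 0.3344 0.1214] [0.512  0.3385 0.1294]
0.135 16 [0.4995 0.336  0.1351] [0.4839 0.3209 0.1315] [0.5104 0.3389 0.1396]
0.145 18 [0.4976 0.3378 0.1452] [0.4875 0.3334 0.1405] [0.506  0.3401 0.1499]
0.155 13 [0.4913 0.3395 0.1555] [0.4823 0.3368 0.1508] [0.5009 0.3408 0.1598]
0.165 33 [0.4846 0.334  0.1665] [0.4737 0.3165 0.1603] [0.5009 0.3419 0.17  ]
0.175 200 [0.4849 0.329  0.1737] [0.4739 0.3145 0.1701] [0.4969 0.3419 0.1782]
pos [0.2226 0.6102 0.2216] rot [-1.7990e+02  1.0000e-02  1.5996e+02] t 0.1 w 0.0872 F [0.71 0.49 0.31]
  shift [-0.4025 -0.353   0.1222] turn 0
```

{"api": "servo_tool", "payload": {
  "plan": [
    [[0.087,-0.4025,-0.353,0.0,-0.088],[0.087,-0.4025,-0.353,0.0,-0.088],[0.087,-0.4025,-0.353,0.0,-0.088],[0.087,-0.4025,-0.353,0.0,-0.088],[0.087,-0.4025,-0.353,0.0,-0.088],[0.087,-0.4025,-0.353,0.0,-0.088],[0.087,-0.4025,-0.353,0.0,-0.088],[0.087,-0.4025,-0.353,0.0,-0.088],[0.087,-0.4025,-0.353,0.06,-0.088],[0.087,-0.4025,-0.353,0.1,-0.088],[0.087,-0.4025,-0.353,0.1,-0.088],[0.087,-0.4025,-0.353,0.1,-0.088]]
  ],
  "force": 6
}}

```text
time_s: 1.1
tool_pos: [0.4549, 0.1849, 0.1502]
tool_rot: [-179.9, 0.0, 165.0]
force: [0.8, 0.6, -0.3]
grip_width: 0.0867
```

```bash
python3 - <<'E'
from h import *
shift(.4797,.1404,.10,165)
E
```

```text
pos [0.4549 0.1849 0.1502] rot [-1.7994e+02  2.0000e-02  1.6500e+02] t 1.1 w 0.0867 F [ 0.75  0.63 -0.34]
  shift [-0.0354 -0.0365  0.0502] turn -0.0
```

{"api": "servo_tool", "payload": {
  "plan": [
    [[0.087,-0.0354,-0.0365,0.05,0],[0.087,-0.0354,-0.0365,0.05,0],[0.087,-0.0354,-0.0365,0.05,0],[0.087,-0.0354,-0.0365,0.05,0],[0.087,-0.0354,-0.0365,0.05,0]]
  ]
}}

```text
time_s: 1.52
tool_pos: [0.4795, 0.1413, 0.1004]
tool_rot: [-180.0, -0.0, 165.0]
force: [-0.8, 0.8, 0.1]
grip_width: 0.0871
```

```bash
cat >> h.py <<'E'
def wray(c,u,v):
    K=c['mtx']; f=K[0,0]; x=u-K[0,2]; y=v-K[1,2]; r=np.hypot(x,y)+1e-9; t=r/f
    return np.array([np.sin(t)*x/r,-np.sin(t)*y/r,-np.cos(t)])
def won(c,u,v,z):
    d=c['T'][:3,:3]@wray(c,u,v); o=c['T'][:3,3]; return o+d*(z-o[2])/d[2]
def biscuits(c,wz,smin=80,wrist=False):
    "orange blobs -> contour edge points on plane wz -> circle centre"
    hsv=cv2.cvtColor(c['image'],cv2.COLOR_RGB2HSV)
    m=((hsv[...,0]>5)&(hsv[...,0]<28)&(hsv[...,1]>90)).astype(np.uint8)
    cs,_=cv2.findContours(m,cv2.RETR_EXTERNAL,cv2.CHAIN_APPROX_NONE)
    for k in cs:
        if cv2.contourArea(k)<smin: continue
        f=won if wrist else on_plane
        p=np.array([f(c,*q[0],wz)[:2] for q in k],np.float32)
        (x,y),r=cv2.minEnclosingCircle(p)
        if r<.06: print(k.mean((0,1)).round(0),cv2.contourArea(k),'c',round(x,4),round(y,4),'r',round(r,4))
E
python3 - <<'E'
from h import *
shift(.4797,.1404,.015,165)
w=cam('wrist'); save('w1.png',w['image']); print(w['T'].round(3),w['mtx'].round(1))
biscuits(w,.022,wrist=True)
E
```

```text
pos [0.4795 0.1413 0.1004] rot [-179.97   -0.    165.03] t 1.52 w 0.0871 F [-0.84  0.8   0.1 ]
  shift [-0.0004 -0.0008  0.0854] turn 0.0005
[[ 0.257 -0.921 -0.292  0.399]
 [ 0.966  0.246  0.077  0.163]
 [ 0.001 -0.302  0.953  0.264]
 [ 0.     0.     0.     1.   ]] [[325.2   0.  283.8]
 [  0.  325.2 211.9]
 [  0.    0.    1. ]]
[398. 409.] 130.0 c 0.7618 0.2118 r 0.0273
[ 11. 392.] 112.0 c 0.665 -0.3794 r 0.0483
[206. 356.] 561.5 c 0.6054 0.0265 r 0.0262
[127. 302.] 514.5 c 0.5242 -0.0252 r 0.0303
[284. 218.] 3853.5 c 0.4782 0.1419 r 0.0291
[557.  32.] 154.5 c 0.3655 0.4474 r 0.0204
```

View pics/w1.png

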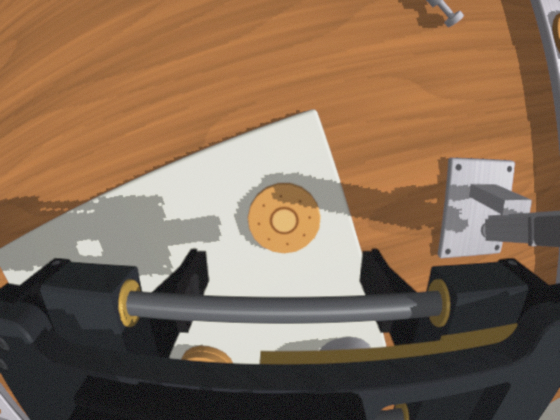

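Wrist view: biscuit at (284,218), giving (0.478, 0.142), which agrees with the side cameras within 2 mm. Holder base is on the right around (480,208). Now descend and grip.

{"api": "servo_tool", "payload": {
  "plan": [
    [[0.087,0.001,0,0.04,0],[0.087,0.001,0,0.07,0],[0.087,0.001,0,0.085,0],[0.087,0.001,0,0.085,0],[0.087,0.001,0,0.085,0],[0.05,0.001,0,0.085,0],[0.05,0.001,0,0.085,0],[0.05,0.001,0,0.085,0],[0.05,0.001,0,0.085,0],[0.05,0.001,0,0.085,0],[0.05,0.001,0,0.085,0]]
  ]
}}

```text
time_s: 2.48
tool_pos: [0.4791, 0.1423, 0.0163]
tool_rot: [180.0, 0.1, 165.1]
force: [-0.9, 0.4, 2.5]
grip_width: 0.0574
```

```bash
python3 - <<'E'
from h import *
shift(.4797,.1404,.1,165)
E
```

```text
pos [0.4791 0.1423 0.0163] rot [1.7996e+02 7.0000e-02 1.6510e+02] t 2.48 w 0.0574 F [-0.95  0.38  2.45]
  shift [-0.0012 -0.0016 -0.0837] turn 0.0017
```

{"api": "servo_tool", "payload": {
  "plan": [
    [[0.05,0,0,-0.035,0],[0.05,0,0,-0.06,0],[0.05,-0.05,-0.025,-0.06,0],[0.05,-0.1,-0.05,-0.06,0],[0.05,-0.16,-0.08,-0.06,0],[0.05,-0.168,-0.083,-0.06,0],[0.05,-0.168,-0.083,-0.06,0],[0.05,-0.168,-0.083,-0.06,0],[0.05,-0.168,-0.083,-0.06,0],[0.05,-0.168,-0.083,-0.06,0]]
  ]
}}

```text
time_s: 3.32
tool_pos: [0.619, 0.0199, 0.0759]
tool_rot: [179.9, -0.0, 165.1]
force: [-0.0, -0.8, -1.1]
grip_width: 0.0574
```

```bash
python3 - <<'E'
from h import *
shift(.6195,.0195,.07,165)
z=readout.get_obs()['tool_pos'][2]+.0057
for n in('scene','side'):
    c=cam(n); print(n); save('d_%s.png'%n,c['image']); print('at held z'); biscuits(c,z); print('pile z'); biscuits(c,.032)
a=cv2.imread('pics/d_scene.png')[180:330,220:420];b=cv2.imread('pics/d_side.png')[150:300,130:330]
cv2.imwrite('pics/d.png',cv2.resize(np.hstack([a,b]),None,fx=2,fy=2,interpolation=2))
E
```

```text
pos [0.619  0.0199 0.0759] rot [ 1.7995e+02 -3.0000e-02  1.6514e+02] t 3.32 w 0.0574 F [-0.02 -0.84 -1.12]
  shift [-0.0006 -0.0003  0.0059] turn 0.0024
scene
at held z
[  3. 390.] 166.0 c 0.6328 -0.6103 r 0.0254
[ 90. 392.] 765.5 c 0.7084 -0.4908 r 0.0282
[ 38. 375.] 700.0 c 0.6319 -0.5541 r 0.0293
[ 79. 360.] 633.0 c 0.635 -0.4916 r 0.0293
[ 32. 344.] 590.0 c 0.5586 -0.5528 r 0.0294
[ 72. 330.] 520.5 c 0.5599 -0.4863 r 0.029
[ 27. 317.] 489.5 c 0.4857 -0.5524 r 0.0294
[ 64. 305.] 443.0 c 0.4893 -0.4881 r 0.0291
[234. 279.] 360.5 c 0.5876 -0.1787 r 0.0286
[493. 234.] 233.0 c 0.7606 0.4016 r 0.0294
[511. 226.] 239.0 c 0.7546 0.465 r 0.0317
[467. 219.] 204.0 c 0.6865 0.3974 r 0.0292
[442. 205.] 182.5 c 0.6108 0.3946 r 0.0295
[460. 198.] 178.5 c 0.6101 0.4574 r 0.0306
[517. 194.] 188.0 c 0.6725 0.5984 r 0.0324
[420. 192.] 153.0 c 0.5377 0.3893 r 0.0291
[437. 185.] 156.5 c 0.5332 0.4577 r 0.0317
pile z
[  3. 390.] 166.0 c 0.5853 -0.6214 r 0.0274
[ 90. 392.] 765.5 c 0.6666 -0.4928 r 0.0303
[ 38. 375.] 700.0 c 0.5843 -0.5609 r 0.0315
[ 79. 360.] 633.0 c 0.5876 -0.4936 r 0.0315
[ 32. 344.]
[... 815 characters left out ...]
.0286
[269. 104.] 115.0 c 0.6894 -0.4708 r 0.0283
[321. 102.] 114.5 c 0.537 -0.5337 r 0.028
[299.  98.] 112.0 c 0.6116 -0.5351 r 0.0304
[326.  91.] 97.5 c 0.5379 -0.6032 r 0.028
[306.  87.] 97.0 c 0.6119 -0.6019 r 0.0293
pile z
[ 74. 417.] 93.0 c 0.6991 0.4764 r 0.0213
[226. 232.] 585.5 c 0.624 0.0033 r 0.0552
[285. 201.] 260.5 c 0.5225 -0.1395 r 0.0303
[332. 132.] 149.5 c 0.477 -0.4613 r 0.03
[284. 122.] 130.0 c 0.6369 -0.4651 r 0.0293
[338. 120.] 131.0 c 0.4778 -0.5317 r 0.0306
[269. 104.] 115.0 c 0.7177 -0.5406 r 0.0302
[321. 102.] 114.5 c 0.5545 -0.6078 r 0.03
[299.  98.] 112.0 c 0.6343 -0.6094 r 0.0325
[326.  91.] 97.5 c 0.5555 -0.6822 r 0.0299
[306.  87.] 97.0 c 0.6347 -0.6809 r 0.0314
```

View pics/d.png

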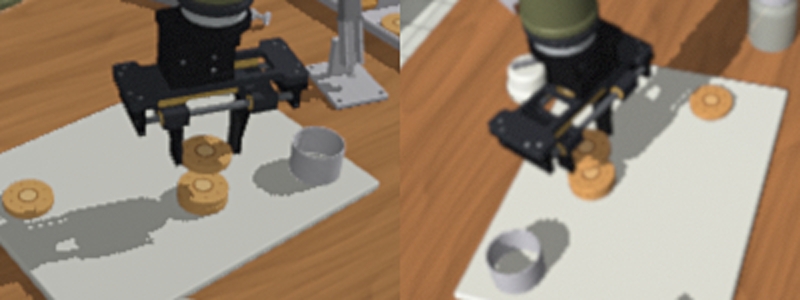

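Scene crop: held-biscuit ring at about (322.5,255), pile ring (322,273). In side they are (224,223.5) and (226,236.5). I'll compute relative offsets in the same camera.

```bash
python3 - <<'E'
from m import *
a,b=load()
zt=.0759+.0057
for c,h,p in((a,(322.5,255),(322,273)),(b,(224,223.5),(226,236.5))):
    x=on_plane(c,*h,zt);y=on_plane(c,*p,.032);print(x[:2],y[:2],(y-x)[:2])
shift(.6187,.0205,.0385,165)
E
```

```text
[0.61806248 0.0211879 ] [0.62067217 0.02097127] [ 0.00260969 -0.00021663]
[0.61650531 0.01905753] [0.61753262 0.01939015] [0.00102731 0.00033262]
pos [0.6189 0.0207 0.0762] rot [ 1.7992e+02 -1.0000e-02  1.6522e+02] t 3.42 w 0.0576 F [ 0.13 -0.23  0.23]
  shift [ 0.0001 -0.0003  0.0377] turn 0.0039
```

{"api": "servo_tool", "payload": {
  "plan": [
    [[0.05,0,0,0.02,0],[0.05,0,0,0.034,0],[0.05,0,0,0.039,0],[0.05,0,0,0.04,0],[0.05,0,0,0.04,0],[0.05,0,0,0.04,0]]
  ]
}}

```text
time_s: 3.92
tool_pos: [0.6192, 0.0207, 0.0366]
tool_rot: [179.9, 0.0, 165.2]
force: [0.4, 0.0, -0.9]
grip_width: 0.0577
```

{"api": "servo_tool", "payload": {
  "plan": [
    [[0.06,0,0,0,0],[0.063,0,0,0,0],[0.068,0,0,0,0],[0.072,0,0,0,0],[0.075,0,0,-0.01,0],[0.08,0,0,-0.05,0],[0.087,0,0,-0.08,0],[0.087,0.02,-0.04,-0.08,0],[0.087,0.04,-0.07,-0.08,0],[0.087,0.055,-0.11,-0.08,0],[0.087,0.055,-0.15,-0.08,0],[0.087,0.055,-0.187,-0.08,0]]
  ]
}}

```text
time_s: 4.92
tool_pos: [0.5169, -0.1479, 0.1176]
tool_rot: [179.9, 0.1, 165.2]
force: [0.3, -0.6, -0.8]
grip_width: 0.0869
```

```bash
python3 - <<'E'
from h import *
shift(.5247,-.148,.09,165)
for n in('scene','side'):
    c=cam(n); P=cloud(c); hsv=cv2.cvtColor(c['image'],cv2.COLOR_RGB2HSV)
    for lo in(.026,.038):
        m=(np.hypot(P[...,0]-.62,P[...,1]-.02)<.05)&(P[...,2]>lo)&(P[...,2]<.05)&(hsv[...,1]>90)
        q=P[m]; 
        (x,y),r=cv2.minEnclosingCircle(q[:,:2].astype(np.float32)); print(n,lo,len(q),round(x,4),round(y,4),round(r,4),np.percentile(q[:,2],90).round(4))
    save('e_%s.png'%n,c['image'])
w=cam('wrist'); save('e_w.png',w['image']); biscuits(w,.022,wrist=True)
E
```

```text
pos [ 0.5169 -0.1479  0.1176] rot [1.7986e+02 1.0000e-01 1.6523e+02] t 4.92 w 0.0869 F [ 0.3  -0.56 -0.77]
  shift [-0.0075  0.0018  0.0276] turn 0.0041
scene 0.026 476 0.6214 0.0181 0.0306 0.0458
scene 0.038 375 0.6214 0.0181 0.0306 0.0459
side 0.026 430 0.6185 0.0208 0.0294 0.0454
side 0.038 369 0.6189 0.0207 0.0293 0.0455
[403. 410.] 88.0 c 0.8268 -0.0739 r 0.0236
[440. 303.] 513.5 c 0.6538 -0.0251 r 0.0332
[478. 253.] 1134.5 c 0.6161 0.0273 r 0.0381
[ 16. 253.] 1019.5 c 0.479 -0.4699 r 0.0314
[291. 219.] 3327.5 c 0.5232 -0.1493 r 0.0291
[  2. 196.] 173.0 c 0.413 -0.4551 r 0.0231
```

Pile now 10 mm taller and concentric to under 1 mm of the original in both views. Now biscuit B at about (0.5237,-0.1487).

{"api": "servo_tool", "payload": {
  "plan": [
    [[0.087,-0.0065,0.001,0.03,0],[0.087,-0.0065,0.001,0.06,0],[0.087,-0.0065,0.001,0.09,0],[0.087,-0.0065,0.001,0.1025,0],[0.087,-0.0065,0.001,0.1025,0],[0.087,-0.0065,0.001,0.1025,0],[0.05,-0.0065,0.001,0.1025,0],[0.05,-0.0065,0.001,0.1025,0],[0.05,-0.0065,0.001,0.1025,0],[0.05,-0.0065,0.001,0.1025,0],[0.05,-0.0065,0.001,0.1025,0],[0.05,-0.0065,0.001,0.1025,0]]
  ]
}}

```text
time_s: 6.07
tool_pos: [0.5242, -0.1508, 0.0153]
tool_rot: [179.9, 0.1, 164.8]
force: [-0.6, 0.0, 0.7]
grip_width: 0.0578
```

```bash
python3 - <<'E'
from h import *
shift(.6192,.0206,.09,165)
E
```

```text
pos [ 0.5242 -0.1508  0.0153] rot [1.7992e+02 1.4000e-01 1.6481e+02] t 6.07 w 0.0578 F [-0.58  0.04  0.67]
  shift [-0.047   0.1904 -0.0743] turn -0.0033
```

{"api": "servo_tool", "payload": {
  "plan": [
    [[0.05,0,0,-0.035,0],[0.05,0,0,-0.07,0],[0.05,-0.005,0.03,-0.075,0],[0.05,-0.015,0.07,-0.075,0],[0.05,-0.025,0.11,-0.075,0],[0.05,-0.04,0.15,-0.075,0],[0.05,-0.047,0.1904,-0.075,0],[0.05,-0.047,0.1904,-0.075,0],[0.05,-0.047,0.1904,-0.075,0],[0.05,-0.047,0.1904,-0.06,0],[0.05,-0.047,0.1904,-0.045,0],[0.05,-0.047,0.1904,-0.045,0]]
  ]
}}

```text
time_s: 7.07
tool_pos: [0.6165, 0.0187, 0.0578]
tool_rot: [-179.9, -0.1, 164.7]
force: [-1.3, 0.2, -1.0]
grip_width: 0.0578
```

```bash
python3 - <<'E'
from h import *
shift(.6192,.0206,.0455,165)
E
```

```text
pos [0.6165 0.0187 0.0578] rot [-1.7991e+02 -1.4000e-01  1.6469e+02] t 7.07 w 0.0578 F [-1.28  0.23 -1.03]
  shift [-0.0021  0.0026  0.0123] turn -0.0054
```

{"api": "servo_tool", "payload": {
  "plan": [
    [[0.05,-0.0021,0.0026,0.002,0],[0.05,-0.0021,0.0026,0.006,0],[0.05,-0.0021,0.0026,0.009,0],[0.05,-0.0021,0.0026,0.0115,0],[0.05,-0.0021,0.0026,0.0115,0],[0.05,-0.0021,0.0026,0.0115,0]]
  ]
}}

```text
time_s: 7.57
tool_pos: [0.6192, 0.0205, 0.0465]
tool_rot: [-179.9, -0.1, 164.7]
force: [-0.0, -0.1, 0.5]
grip_width: 0.0577
```

```bash
python3 - <<'E'
from h import *
shift(.6192,.0206,.0455,165)
E
```

```text
pos [0.6192 0.0205 0.0465] rot [-1.7991e+02 -1.3000e-01  1.6469e+02] t 7.57 w 0.0577 F [-0.   -0.05  0.52]
  shift [0.0001 0.     0.001 ] turn -0.0054
```

Lower 1 mm and release; then lift clear towards the robot for a check.

{"api": "servo_tool", "payload": {
  "plan": [
    [[0.05,0,0,0.001,0],[0.05,0,0,0.001,0],[0.06,0,0,0.001,0],[0.063,0,0,0.001,0],[0.068,0,0,0.001,0],[0.072,0,0,0.001,0],[0.075,0,0,-0.01,0],[0.08,0,0,-0.045,0],[0.087,0,0,-0.08,0],[0.087,0.03,0.02,-0.12,0],[0.087,0.06,0.05,-0.15,0],[0.087,0.09,0.09,-0.16,0]]
  ]
}}

```text
time_s: 8.57
tool_pos: [0.5695, 0.1035, 0.2018]
tool_rot: [180.0, 0.2, 164.4]
force: [1.7, 1.1, -0.3]
grip_width: 0.086
```

```bash
cat > pile.py <<'E'
from h import *
for n in('scene','side'):
    c=cam(n); P=cloud(c); hsv=cv2.cvtColor(c['image'],cv2.COLOR_RGB2HSV)
    for lo in(.026,.048):
        m=(np.hypot(P[...,0]-.62,P[...,1]-.02)<.05)&(P[...,2]>lo)&(P[...,2]<.065)&(hsv[...,1]>90)
        q=P[m]; 
        (x,y),r=cv2.minEnclosingCircle(q[:,:2].astype(np.float32)); print(n,lo,len(q),round(x,4),round(y,4),round(r,4),np.percentile(q[:,2],90).round(4))
    save('f_%s.png'%n,c['image'])
E
python3 - <<'E'
import pile
from h import *
shift(.497,.323,.2,165)
w=cam('wrist'); save('f_w.png',w['image'])
a=cv2.imread('pics/f_scene.png')[180:330,260:420];b=cv2.imread('pics/f_side.png')[180:330,150:310]
cv2.imwrite('pics/f.png',cv2.resize(np.hstack([a,b]),None,fx=2.5,fy=2.5,interpolation=2))
E
```

```text
scene 0.026 558 0.6199 0.0187 0.0303 0.0556
scene 0.048 364 0.6194 0.0193 0.0295 0.0558
side 0.026 490 0.6172 0.0221 0.0296 0.0556
side 0.048 371 0.6172 0.0221 0.0296 0.0558
pos [0.5674 0.1143 0.2011] rot [1.7961e+02 2.0000e-02 1.6527e+02] t 8.67 w 0.0869 F [-0.37  1.62 -0.79]
  shift [0.1212 0.1839 0.0023] turn 0.0047
```

View pics/f.png

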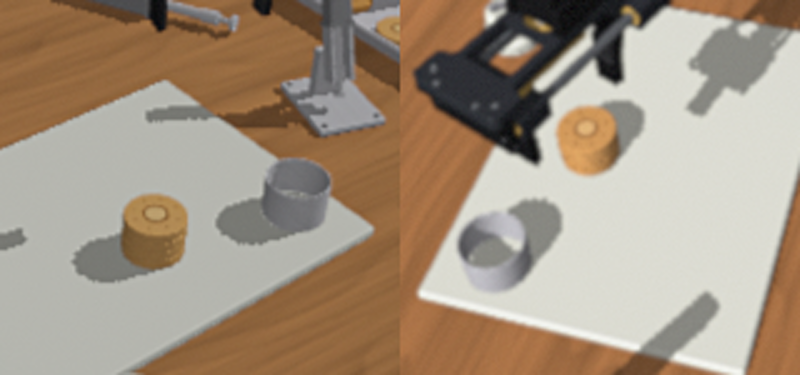

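Pile of four standing; the top is about 2 mm off centre, within tolerance. Next, move over the probe.

{"api": "servo_tool", "payload": {
  "plan": [
    [[0.087,0.03,0.04,-0.01,0],[0.087,0.06,0.08,-0.01,0],[0.087,0.09,0.12,-0.01,0],[0.087,0.11,0.16,-0.01,0],[0.087,0.122,0.1845,-0.01,0],[0.087,0.122,0.1845,-0.01,0],[0.087,0.122,0.1845,-0.01,0],[0.087,0.122,0.1845,-0.01,0],[0.087,0.122,0.1845,-0.01,0]]
  ]
}}

```text
time_s: 9.47
tool_pos: [0.4985, 0.3178, 0.2098]
tool_rot: [179.9, 0.0, 164.9]
force: [0.5, -1.0, -0.9]
grip_width: 0.0872
```

```bash
python3 - <<'E'
from h import *
shift(.496,.324,.125,165)
w=cam('wrist'); save('g.png',w['image'])
K=w['mtx']; M=w['camera_from_world']
for p in [(.4855,.3266,.1716),(.496,.324,.1434),(.4995,.323,.134)]:
    q=M[:3,:3]@np.array(p)+M[:3,3]; r=np.hypot(q[0],q[1]); t=np.arctan2(r,-q[2])*K[0,0]; print(p,K[0,2]+t*q[0]/r,K[1,2]-t*q[1]/r)
E
```

```text
pos [0.4985 0.3178 0.2098] rot [1.7993e+02 5.0000e-02 1.6495e+02] t 9.47 w 0.0872 F [ 0.46 -0.98 -0.89]
  shift [0.0041 0.0052 0.0848] turn -0.0009
(0.4855, 0.3266, 0.1716) 290.70301860349366 219.10647345505717
(0.496, 0.324, 0.1434) 290.0143027307267 220.5875119423499
(0.4995, 0.323, 0.134) 289.65546829978507 221.04475196485953
```

View pics/g.png

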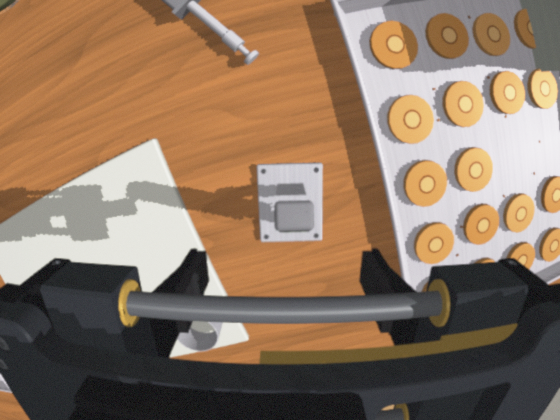

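Wrist view: handle top at (294,214), between the fingers, holder square to the image so yaw is right. Predicted (291,219), so I shift about 2 mm more. Descend and grip.

{"api": "servo_tool", "payload": {
  "plan": [
    [[0.087,0.0055,0.0072,0.02,0],[0.087,0.0055,0.0072,0.045,0],[0.087,0.0055,0.0072,0.07,0],[0.087,0.0055,0.0072,0.0848,0],[0.087,0.0055,0.0072,0.0848,0],[0.06,0.0055,0.0072,0.0848,0],[0.03,0.0055,0.0072,0.0848,0],[0.015,0.0055,0.0072,0.0848,0],[0.015,0.0055,0.0072,0.0848,0],[0.015,0.0055,0.0072,0.0848,0],[0.015,0.0055,0.0072,0.0848,0],[0.015,0.0055,0.0072,0.0848,0]]
  ],
  "force": 10
}}

```text
time_s: 10.52
tool_pos: [0.4955, 0.3261, 0.1256]
tool_rot: [179.9, 0.1, 164.9]
force: [-0.2, 0.5, -0.2]
grip_width: 0.0486
```

```bash
python3 - <<'E'
from h import *
o=readout.get_obs();print(o)
E
```

```text
{'time_s': 10.5167, 'qpos': array([-48.21607819,  15.23378304,  14.39186931,  99.10586088,
        -4.13269851,  66.03684296,  42.26210766]), 'joint_velocities': array([ 0.03184441,  0.15425774, -0.00562977,  0.13007266,  0.03768901,
        0.08250093, -0.05556738]), 'effort': array([ 3.98332207e-02, -4.28246212e+01,  2.33906306e+00, -2.91623425e+01,
       -1.68197294e-02,  6.65147253e-02, -1.35999517e-04]), 'tool_pos': array([0.49546243, 0.32612623, 0.1255737 ]), 'tool_rot': array([1.79876736e+02, 6.43260603e-02, 1.64899968e+02]), 'force': array([-0.23553036,  0.50388821, -0.19594261]), 'wrist_torque': array([ 0.01575731,  0.00918961, -0.00064834]), 'grip_width': 0.04863357145459368}
```

Fingers still closing.

{"api": "servo_tool", "payload": {
  "plan": [
    [[0.015,0,0,0,0],[0.015,0,0,0,0],[0.015,0,0,0,0],[0.015,0,0,0,0],[0.015,0,0,0,0],[0.015,0,0,0,0]]
  ]
}}

```text
time_s: 11.02
tool_pos: [0.4954, 0.326, 0.1256]
tool_rot: [179.9, 0.1, 164.9]
force: [-1.2, -0.5, -0.1]
grip_width: 0.0258
```

Held at 26 mm. Lift straight up 120 mm.

{"api": "servo_tool", "payload": {
  "plan": [
    [[0.015,0,0,-0.005,0],[0.015,0,0,-0.015,0],[0.015,0,0,-0.03,0],[0.015,0,0,-0.045,0],[0.015,0,0,-0.06,0],[0.015,0,0,-0.075,0],[0.015,0,0,-0.09,0],[0.015,0,0,-0.105,0],[0.015,0,0,-0.12,0],[0.015,0,0,-0.12,0],[0.015,0,0,-0.12,0],[0.015,0,0,-0.12,0]]
  ]
}}

```text
time_s: 12.02
tool_pos: [0.4949, 0.3256, 0.2448]
tool_rot: [179.9, 0.0, 164.9]
force: [-1.0, 0.1, -1.0]
grip_width: 0.0261
```

```bash
cat > probe.py <<'E'
from h import *
# probe points below the gripper, in each camera's cloud; axis lean in world and tip estimate
def look(tag,rad=.09):
    o=readout.get_obs(); p=o['tool_pos']; g=p-np.array([0,0,.0187*-1])
    out=[]
    for n in('scene','side'):
        c=cam(n); P=cloud(c); hsv=cv2.cvtColor(c['image'],cv2.COLOR_RGB2HSV)
        m=(np.hypot(P[...,0]-p[0],P[...,1]-p[1])<rad)&(P[...,2]<p[2]-.008)&(P[...,2]>p[2]-.13)&(hsv[...,1]<80)
        m=cv2.morphologyEx(m.astype(np.uint8),cv2.MORPH_CLOSE,np.ones((3,3)))
        nn,l,s,ce=cv2.connectedComponentsWithStats(m)
        uv=proj(c,p)[0]; print(n,'tcp px',uv.round(1),'pos',p.round(4))
        for i in range(1,nn):
            if s[i,4]>25: 
                q=P[(l==i)]; print('  comp',ce[i].round(0),s[i,4],'z',q[:,2].min().round(4),q[:,2].max().round(4))
                for z in np.arange(q[:,2].min(),q[:,2].max(),.015):
                    w=q[(q[:,2]>=z)&(q[:,2]<z+.015)]
                    if len(w): print('     ',w.mean(0).round(4),len(w))
        u,v=uv.astype(int); im=c['image'][max(v-70,0):v+110,max(u-90,0):u+90]; out.append(cv2.resize(im,(400,400)))
        print('  crop origin',max(u-90,0),max(v-70,0),im.shape)
    save(tag,np.hstack(out))
E
python3 -c "
import probe;probe.look('p1.png')"
```

```text
scene tcp px [399.9 134. ] pos [0.4949 0.3256 0.2448]
  comp [401. 154.] 216 z 0.1456 0.7343
      [0.534  0.313  0.1518] 23
      [0.5284 0.3129 0.1686] 27
      [0.5243 0.3155 0.1823] 27
      [0.5189 0.3162 0.1981] 20
      [0.5117 0.3159 0.2141] 26
      [0.5118 0.3174 0.228 ] 85
      [0.5098 0.3143 0.2363] 7
      [ 1.258  -0.4645  0.7343] 1
  crop origin 309 63 (180, 180, 3)
side tcp px [197.  325.6] pos [0.4949 0.3256 0.2448]
  crop origin 107 255 (165, 180, 3)
```

View pics/p1.png

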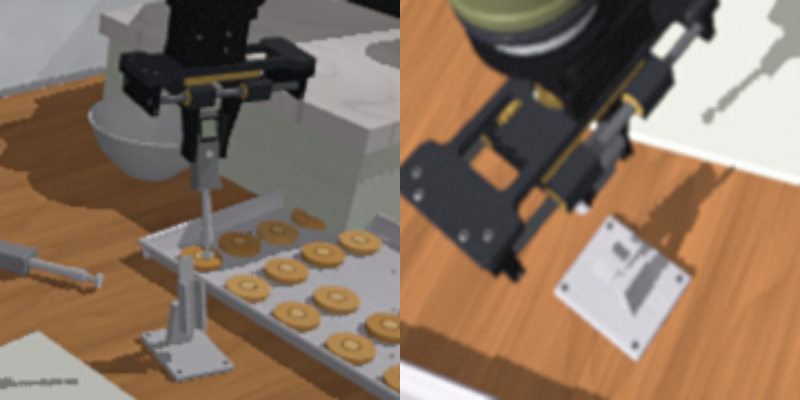

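Scene crop: the probe is held, stem still leaning about 0.35 rad, tip at about (402,177). Ease the grip so that it can pivot to hang upright.

{"api": "servo_tool", "payload": {
  "plan": [
    [[0.015,0,0,0,0],[0.015,0,0,0,0],[0.015,0,0,0,0],[0.015,0,0,0,0],[0.015,0,0,0,0],[0.015,0,0,0,0]]
  ],
  "force": 3
}}

```text
time_s: 12.62
tool_pos: [0.4946, 0.3255, 0.2442]
tool_rot: [180.0, -0.0, 164.9]
force: [-0.3, -0.5, -1.0]
grip_width: 0.0258
```

```bash
python3 -c "
import probe;probe.look('p2.png')"
```

```text
scene tcp px [399.8 134.2] pos [0.4946 0.3255 0.2442]
  comp [401. 155.] 224 z 0.0113 0.7343
      [0.3535 0.4994 0.0113] 1
      [0.532  0.3074 0.146 ] 1
      [0.5322 0.3138 0.1512] 24
      [0.5268 0.3139 0.1684] 32
      [0.5216 0.3151 0.1832] 25
      [0.5163 0.3168 0.1982] 27
      [0.5107 0.3155 0.2152] 32
      [0.5117 0.3159 0.2282] 78
      [0.5132 0.3138 0.2367] 2
      [ 1.258  -0.4645  0.7343] 2
  crop origin 309 64 (180, 180, 3)
side tcp px [197.3 325.8] pos [0.4946 0.3255 0.2442]
  crop origin 107 255 (165, 180, 3)
```

Friction holds it (lean ≈0.34), so I'll turn it upright against the fixed board's left edge: rotate yaw so that the lean faces away from that edge, lower the tip beside the edge, and push the handle over it.

```bash
python3 - <<'E'
from h import *
shift(.46,.265,.24,95)
E
```

```text
pos [0.4947 0.3255 0.2443] rot [ 1.7999e+02 -1.0000e-02  1.6490e+02] t 12.72 w 0.0259 F [ 0.07  0.09 -1.09]
  shift [ 0.0177 -0.0674  0.0043] turn 1.2199
```

{"api": "servo_tool", "payload": {
  "plan": [
    [[0.015,0.005,-0.01,0.0,0.1],[0.015,0.01,-0.025,0.0,0.22],[0.015,0.015,-0.04,0.0,0.34],[0.015,0.0177,-0.055,0.0,0.46],[0.015,0.0177,-0.0674,0.0,0.58],[0.015,0.0177,-0.0674,0.0,0.7],[0.015,0.0177,-0.0674,0.0,0.82],[0.015,0.0177,-0.0674,0.0,0.94],[0.015,0.0177,-0.0674,0.0,1.06],[0.015,0.0177,-0.0674,0.0,1.18],[0.015,0.0177,-0.0674,0.0,1.22],[0.015,0.0177,-0.0674,0.0,1.22]]
  ],
  "force": 6
}}

```text
time_s: 13.72
tool_pos: [0.4601, 0.265, 0.2445]
tool_rot: [180.0, -0.0, 94.9]
force: [-0.5, -0.4, -1.3]
grip_width: 0.0258
```

```bash
python3 -c "
import probe;probe.look('p3.png')
probe.shift(.46,.265,.106,95)"
```

```text
scene tcp px [371.1 134.3] pos [0.4601 0.265  0.2445]
  comp [363. 153.] 218 z 0.0006 0.7343
      [0.2016 0.4864 0.0017] 4
      [0.4646 0.224  0.1475] 13
      [0.4652 0.2269 0.1593] 16
      [0.465  0.2312 0.1728] 27
      [0.464  0.2372 0.1882] 23
      [0.463  0.2423 0.203 ] 22
      [0.4658 0.2461 0.2203] 52
      [0.4659 0.2487 0.2311] 60
      [ 1.258  -0.4645  0.7343] 1
  crop origin 281 64 (180, 180, 3)
side tcp px [235.5 297.9] pos [0.4601 0.265  0.2445]
  comp [243. 305.] 66 z 0.1443 0.247
      [0.4613 0.2269 0.147 ] 21
      [0.4597 0.2349 0.1661] 13
      [0.4585 0.2584 0.2155] 13
      [0.4609 0.2641 0.2263] 15
      [0.4499 0.2703 0.2407] 4
  crop origin 145 227 (180, 180, 3)
pos [0.46   0.265  0.2444] rot [ 1.800e+02 -3.000e-02  9.508e+01] t 13.82 w 0.0258 F [ 0.08  0.39 -0.87]
  shift [-1.000e-04 -0.000e+00  1.384e-01] turn 0.0014
```

View pics/p3.png

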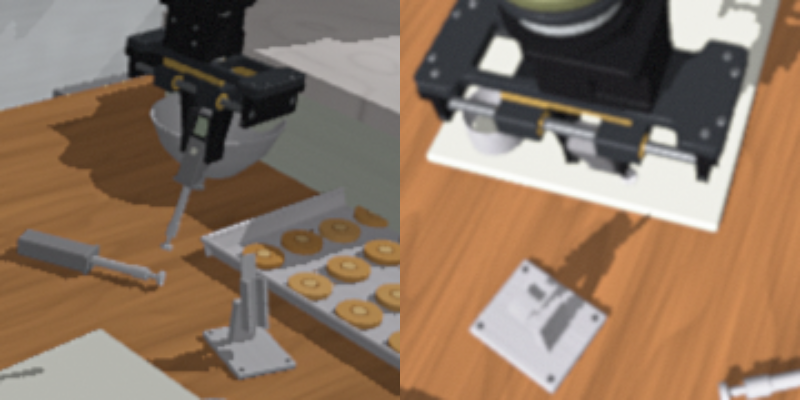

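Descend beside the edge.

{"api": "servo_tool", "payload": {
  "plan": [
    [[0.015,0,0,0.025,0],[0.015,0,0,0.055,0],[0.015,0,0,0.085,0],[0.015,0,0,0.11,0],[0.015,0,0,0.13,0],[0.015,0,0,0.14,0],[0.015,0,0,0.14,0],[0.015,0,0,0.14,0],[0.015,0,0,0.14,0]]
  ]
}}

```text
time_s: 14.57
tool_pos: [0.4612, 0.2658, 0.106]
tool_rot: [179.9, -0.1, 95.1]
force: [0.4, 1.0, -1.3]
grip_width: 0.0258
```

```bash
python3 -c "
import probe;probe.look('p4.png')
probe.shift(.46,.2,.106,95)"
```

```text
scene tcp px [365.9 183.8] pos [0.4612 0.2658 0.106 ]
  comp [389. 210.] 648 z 0.0002 0.7343
      [0.5118 0.3005 0.0103] 292
      [0.5059 0.3178 0.022 ] 46
      [0.51   0.3147 0.0385] 37
      [0.516  0.314  0.0522] 73
      [0.5147 0.3159 0.0672] 74
      [0.514  0.3202 0.0826] 65
      [0.508  0.3207 0.0941] 57
      [ 1.258  -0.4645  0.7343] 4
  comp [358. 202.] 193 z 0.0002 0.7343
      [0.4536 0.2396 0.0064] 28
      [0.467  0.2279 0.0245] 16
      [0.4656 0.2321 0.0361] 20
      [0.4653 0.2378 0.0522] 20
      [0.4644 0.2439 0.0682] 19
      [0.4683 0.2472 0.0844] 51
      [0.4679 0.249  0.0946] 36
      [ 1.258  -0.4645  0.7343] 3
  comp [340. 224.] 94 z -0.0 0.0179
      [0.4695 0.1885 0.0117] 65
      [0.4662 0.1831 0.016 ] 29
  crop origin 275 113 (180, 180, 3)
side tcp px [242.3 336. ] pos [0.4612 0.2658 0.106 ]
  comp [216. 371.] 1116 z -0.0018 0.7875
      [0.496  0.3127 0.0093] 653
      [0.5002 0.327  0.0206] 48
      [0.5011 0.326  0.0356] 56
      [0.5067 0.3229 0.0507] 78
      [0.506  0.323  0.0639] 153
      [0.5139 0.3206 0.0815] 30
      [0.5102 0.3225 0.0951] 70
      [0.4932 0.3295 0.1145] 8
      [0.4915 0.3268 0.1195] 15
      [0.2874 0.5225 0.7875] 5
  crop origin 152 265 (155, 180, 3)
pos [0.4611 0.2658 0.106 ] rot [ 1.7985e+02 -1.2000e-01  9.5090e+01] t 14.67 w 0.0261 F [ 0.56 -0.   -2.02]
  shift [-0.0654 -0.007  -0.0002] turn 0.0016
```

{"api": "servo_tool", "payload": {
  "plan": [
    [[0.015,-0.006,0,0.0025,0],[0.015,-0.014,0,0.0025,0],[0.015,-0.022,0,0.0025,0],[0.015,-0.028,0,0.002,0],[0.015,-0.034,0,0.0005,0],[0.015,-0.04,0,-0.0005,0],[0.015,-0.046,0,-0.0015,0],[0.015,-0.05,0,-0.002,0],[0.015,-0.054,0,-0.0025,0],[0.015,-0.058,0,-0.003,0],[0.015,-0.06,0,-0.003,0],[0.015,-0.06,0,-0.003,0]]
  ],
  "force": 4
}}

```text
time_s: 15.67
tool_pos: [0.4666, 0.2053, 0.1089]
tool_rot: [179.8, -0.1, 95.1]
force: [0.0, 0.0, 0.5]
grip_width: 0.0261
```

```bash
python3 -c "
import probe;probe.look('p5.png',.05)
probe.shift(.46,.2,.106,95)"
```

```text
scene tcp px [348.6 190.1] pos [0.4666 0.2053 0.1089]
  comp [342. 217.] 419 z -0.001 0.7343
      [0.4675 0.1867 0.0102] 106
      [0.4711 0.1766 0.0161] 164
      [0.469  0.1989 0.0358] 21
      [0.4683 0.2006 0.0508] 14
      [0.4689 0.2014 0.0653] 17
      [0.4733 0.201  0.0831] 43
      [0.4721 0.2009 0.0949] 53
      [ 1.258  -0.4645  0.7343] 1
  crop origin 258 120 (180, 180, 3)
side tcp px [252.1 305.6] pos [0.4666 0.2053 0.1089]
  comp [260. 319.] 575 z -0.0012 0.7875
      [0.4631 0.1859 0.0099] 272
      [0.4584 0.1796 0.0155] 184
      [0.4659 0.2039 0.0346] 19
      [0.4661 0.2059 0.0511] 12
      [0.4641 0.2127 0.0815] 44
      [0.4637 0.2148 0.0949] 39
      [0.4457 0.2144 0.1134] 2
      [0.4192 0.2374 0.184 ] 1
      [0.2874 0.5225 0.7875] 2
  crop origin 162 235 (180, 180, 3)
pos [0.4666 0.2056 0.1088] rot [ 1.7985e+02 -7.0000e-02  9.5100e+01] t 15.77 w 0.0259 F [ 0.74 -0.61 -0.23]
  shift [-0.005  -0.0071  0.0028] turn 0.0017
```

View pics/p5.png

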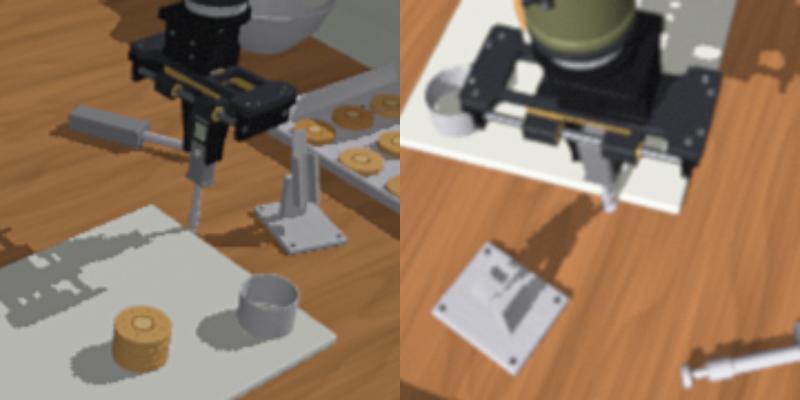

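It has nearly turned upright; about 0.08 rad remains. Push ~10 mm more.

{"api": "servo_tool", "payload": {
  "plan": [
    [[0.015,-0.003,0,0,0],[0.015,-0.006,0,0,0],[0.015,-0.009,0,-0.0005,0],[0.015,-0.0105,0,-0.0005,0],[0.015,-0.0105,0,-0.0005,0],[0.015,-0.0105,0,-0.0005,0]]
  ]
}}

```text
time_s: 16.27
tool_pos: [0.4675, 0.1946, 0.1092]
tool_rot: [179.9, -0.0, 95.1]
force: [0.4, 0.0, -0.3]
grip_width: 0.0262
```

{"api": "servo_tool", "payload": {
  "plan": [
    [[0.015,0.004,0,-0.01,0],[0.015,0.004,0,-0.04,0],[0.015,0.004,0,-0.08,0],[0.015,0.004,0,-0.1,0],[0.015,0.004,0,-0.1,0],[0.015,0.004,0,-0.1,0],[0.015,0.004,0,-0.1,0]]
  ],
  "force": 12
}}

```text
time_s: 16.85
tool_pos: [0.466, 0.1984, 0.2083]
tool_rot: [180.0, 0.0, 95.1]
force: [-0.3, -0.3, -2.8]
grip_width: 0.0256
```

```bash
python3 -c "
import probe;probe.look('p6.png',.05)
probe.shift(.6178,.0223,.19,95)"
```

```text
scene tcp px [349.5 155.3] pos [0.466  0.1984 0.2083]
  comp [349. 173.] 209 z 0.0011 0.2005
      [0.3176 0.3291 0.0057] 6
      [0.4665 0.2008 0.1046] 14
      [0.467  0.2013 0.1142] 12
      [0.468  0.1998 0.1287] 24
      [0.4682 0.2    0.1434] 19
      [0.4674 0.2002 0.1579] 21
      [0.4728 0.1995 0.177 ] 25
      [0.4715 0.197  0.188 ] 63
      [0.4725 0.1981 0.198 ] 25
  crop origin 259 85 (180, 180, 3)
side tcp px [250.2 274.6] pos [0.466  0.1984 0.2083]
  comp [252. 293.] 248 z 0.0145 0.2008
      [0.4974 0.1592 0.0145] 1
      [0.4651 0.2049 0.1028] 16
      [0.4645 0.2055 0.1077] 17
      [0.4639 0.2058 0.1275] 33
      [0.464  0.205  0.1421] 20
      [0.4648 0.2054 0.1563] 20
      [0.4625 0.2085 0.1779] 21
      [0.4613 0.2091 0.186 ] 92
      [0.4624 0.2113 0.1977] 28
  crop origin 160 204 (180, 180, 3)
pos [0.4657 0.1981 0.2075] rot [-1.7996e+02  5.0000e-02  9.5090e+01] t 16.95 w 0.026 F [ 0.2  -0.67 -2.37]
  shift [-0.1886  0.1359  0.0176] turn 0.0016
```

Upright now (stem slope < 0.03 in both views). Move over the pile.

```bash
python3 -c "
import probe
probe.shift(.6188,.0166,.185,95)"
```

```text
pos [0.4657 0.1981 0.2075] rot [-1.7996e+02  5.0000e-02  9.5090e+01] t 16.95 w 0.026 F [ 0.2  -0.67 -2.37]
  shift [-0.1944  0.1364  0.0226] turn 0.0016
```

{"api": "servo_tool", "payload": {
  "plan": [
    [[0.015,-0.015,0.01,0,0],[0.015,-0.04,0.028,0,0],[0.015,-0.065,0.046,0,0],[0.015,-0.09,0.064,0,0],[0.015,-0.115,0.082,0,0],[0.015,-0.14,0.1,0,0],[0.015,-0.165,0.118,0,0],[0.015,-0.185,0.13,0.01,0],[0.015,-0.1944,0.1364,0.02,0],[0.015,-0.1944,0.1364,0.0226,0],[0.015,-0.1944,0.1364,0.0226,0],[0.015,-0.1944,0.1364,0.0226,0]]
  ]
}}

```text
time_s: 17.95
tool_pos: [0.6177, 0.0185, 0.1839]
tool_rot: [-179.8, -0.0, 95.2]
force: [0.4, 0.8, -0.7]
grip_width: 0.0258
```

```bash
python3 -c "
import probe,pile;probe.look('p7.png',.05)
probe.shift(.6188,.0166,.16,95)"
```

```text
scene 0.026 561 0.6209 0.0183 0.0295 0.0556
scene 0.048 365 0.6206 0.0185 0.0291 0.0558
side 0.026 455 0.6178 0.0217 0.0292 0.0555
side 0.048 338 0.6178 0.0217 0.0292 0.0559
scene tcp px [324.  216.1] pos [0.6183 0.0187 0.1851]
  comp [324. 235.] 283 z 0.0121 0.7343
      [0.5112 0.1115 0.0144] 5
      [0.5938 0.0302 0.055 ] 3
      [0.6192 0.0211 0.0824] 29
      [0.6201 0.0208 0.0974] 21
      [0.6197 0.0209 0.1087] 28
      [0.6193 0.0212 0.1248] 27
      [0.6199 0.0204 0.139 ] 21
      [0.6239 0.018  0.1578] 55
      [0.6234 0.0179 0.1694] 91
      [0.6317 0.0146 0.1773] 1
      [ 1.258  -0.4645  0.7343] 2
  crop origin 234 146 (180, 180, 3)
side tcp px [217.5 192.3] pos [0.6183 0.0187 0.1851]
  comp [220. 210.] 219 z 0.0148 0.7875
      [ 0.7126 -0.0852  0.0148] 1
      [0.6316 0.0015 0.0546] 4
      [0.6174 0.0245 0.082 ] 26
      [0.6158 0.0256 0.0997] 18
      [0.6171 0.0255 0.1119] 22
      [0.6166 0.0251 0.1274] 17
      [0.617  0.0257 0.1403] 14
      [0.6133 0.0281 0.159 ] 60
      [0.615  0.0301 0.1712] 56
      [0.2874 0.5225 0.7875] 1
  crop origin 127 122 (180, 180, 3)
pos [0.6187 0.0181 0.1855] rot [179.99  -0.    95.21] t 18.15 w 0.026 F [-0.04  0.49 -1.24]
  shift [-0.0015 -0.      0.0255] turn 0.0036
```

View pics/p7.png

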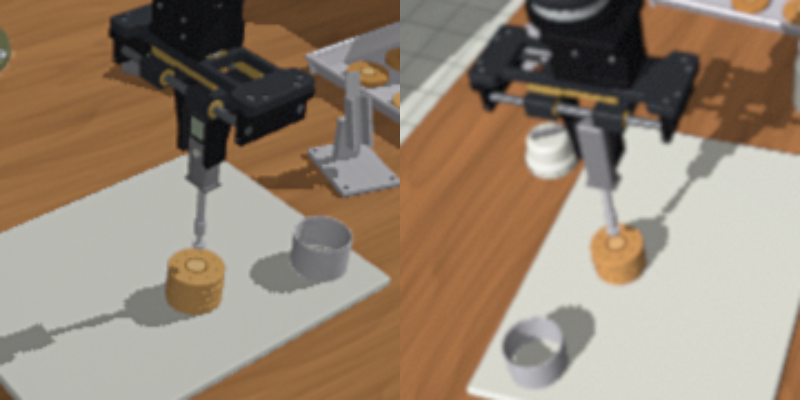

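Tip (≈(324,251) scene) sits over the ring, ~2.5 mm off in y; correct that and lower to near contact.

{"api": "servo_tool", "payload": {
  "plan": [
    [[0.015,-0.0018,0,0.005,0],[0.015,-0.0018,0,0.01,0],[0.015,-0.0018,0,0.015,0],[0.015,-0.0018,0,0.019,0],[0.015,-0.0018,0,0.022,0],[0.015,-0.0018,0,0.022,0],[0.015,-0.0018,0,0.022,0],[0.015,-0.0018,0,0.022,0]]
  ],
  "force": 15
}}

```text
time_s: 18.82
tool_pos: [0.619, 0.0163, 0.1637]
tool_rot: [180.0, -0.0, 95.2]
force: [0.3, -0.4, -1.1]
grip_width: 0.0262
```

```bash
cat > tip.py <<'E'
from probe import *
shift(.619,.0163,.16,95)
R={'scene':((.6202,.0186),(.796,-.605)),'side':((.6175,.0219),(-.55,.83))}
ims=[]
for n in('scene','side'):
    c=cam(n);P=cloud(c);hsv=cv2.cvtColor(c['image'],cv2.COLOR_RGB2HSV)
    m=(np.hypot(P[...,0]-.619,P[...,1]-.022)<.02)&(P[...,2]>.05)&(P[...,2]<.15)&(hsv[...,1]<80)
    q=P[m];lo=np.percentile(q[:,2],1)
    st=q[(q[:,2]>lo+.012)&(q[:,2]<lo+.055)]
    A=np.polyfit(st[:,2],st[:,:2],1)
    t=A[0]*.055+A[1]-.003*np.array(R[n][1]); print(n,'tip z lo',lo.round(4),'slope',A[0].round(3),'tip',t.round(4),'minus ring',(t-R[n][0]).round(4))
    m=(np.hypot(P[...,0]-.619,P[...,1]-.02)<.045)&(P[...,2]>.015)&(P[...,2]<.062)&(hsv[...,1]>90)
    (x,y),r=cv2.minEnclosingCircle(P[m][:,:2].astype(np.float32)); print('   pile',round(x,4),round(y,4),round(r,4),np.percentile(P[m][:,2],95).round(4))
    u,v=proj(c,(.619,.02,.06))[0].astype(int); ims.append(cv2.resize(c['image'][v-45:v+35,u-40:u+40],(400,400),interpolation=2))
save('tip%d.png'%int(readout.get_obs()['time_s']*10),np.hstack(ims))
o=[readout.get_obs()['force'] for _ in range(3)];print(o[-1])
E
python3 tip.py; ls pics
```

```text
pos [0.619  0.0163 0.1637] rot [179.97  -0.    95.2 ] t 18.82 w 0.0262 F [ 0.32 -0.37 -1.12]
  shift [ 0.     -0.      0.0037] turn 0.0036
scene tip z lo 0.055 slope [-0.012 -0.011] tip [0.6186 0.0205] minus ring [-0.0016  0.0019]
   pile 0.6217 0.0179 0.0287 0.056
side tip z lo 0.0549 slope [ 0.022 -0.027] tip [0.6181 0.0217] minus ring [ 0.0006 -0.0002]
   pile 0.6188 0.022 0.0291 0.0558
[-0.36184551  0.16459128 -2.43249867]
a.png
b.png
c.png
d.png
d_scene.png
d_side.png
e_scene.png
e_side.png
e_w.png
f.png
f_scene.png
f_side.png
f_w.png
g.png
p1.png
p2.png
p3.png
p4.png
p5.png
p6.png
p7.png
tip189.png
w1.png
```

{"api": "servo_tool", "payload": {
  "plan": [
    [[0.015,0,0,0.001,0],[0.015,0,0,0.002,0],[0.015,0,0,0.003,0],[0.015,0,0,0.004,0],[0.015,0,0,0.004,0],[0.015,0,0,0.004,0],[0.015,0,0,0.004,0]]
  ]
}}

```text
time_s: 19.5
tool_pos: [0.6192, 0.0162, 0.1601]
tool_rot: [179.9, -0.0, 95.2]
force: [-0.3, -0.1, -0.8]
grip_width: 0.0259
```

{"api": "servo_tool", "payload": {
  "plan": [
    [[0.015,0,0,0.001,0],[0.015,0,0,0.002,0],[0.015,0,0,0.003,0],[0.015,0,0,0.003,0],[0.015,0,0,0.003,0],[0.015,0,0,0.003,0]]
  ]
}}

```text
time_s: 20.0
tool_pos: [0.6193, 0.0162, 0.1572]
tool_rot: [179.9, -0.0, 95.2]
force: [-1.1, -0.1, 0.3]
grip_width: 0.0259
```

```bash
python3 tip.py
```

```text
pos [0.6193 0.0162 0.1572] rot [ 1.7993e+02 -1.0000e-02  9.5200e+01] t 20.0 w 0.0259 F [-1.1  -0.06  0.35]
  shift [ 0.0001 -0.0002 -0.0028] turn 0.0036
scene tip z lo 0.0539 slope [-0.042  0.019] tip [0.6199 0.0193] minus ring [-0.0003  0.0007]
   pile 0.6207 0.0176 0.0299 0.0556
side tip z lo 0.0537 slope [ 0.019 -0.029] tip [0.6184 0.0222] minus ring [0.0009 0.0003]
   pile 0.6179 0.0225 0.0288 0.0558
[-0.3509947  -0.43004267  0.18353383]
```

Contact has begun (~1.5 N). Press about 3 mm further.

{"api": "servo_tool", "payload": {
  "plan": [
    [[0.015,0,0,0.001,0],[0.015,0,0,0.002,0],[0.015,0,0,0.003,0],[0.015,0,0,0.003,0],[0.015,0,0,0.003,0],[0.015,0,0,0.003,0]]
  ]
}}

```text
time_s: 20.6
tool_pos: [0.6193, 0.0162, 0.1542]
tool_rot: [179.9, -0.0, 95.2]
force: [-0.5, -0.8, 1.6]
grip_width: 0.0256
```

```bash
python3 tip.py; python3 - <<'E'
from h import *
f=[]
for _ in range(8): read_camera('side'); f.append(readout.get_obs()['force'][2])
print(np.round(f,2),np.mean(f))
E
ls pics/tip*
```

```text
pos [0.6193 0.0162 0.1542] rot [ 1.7993e+02 -1.0000e-02  9.5200e+01] t 20.6 w 0.0256 F [-0.52 -0.78  1.55]
  shift [ 0.0001 -0.0003 -0.0058] turn 0.0036
scene tip z lo 0.0539 slope [-0.043  0.014] tip [0.6202 0.0196] minus ring [0.    0.001]
   pile 0.6202 0.0188 0.0304 0.0561
side tip z lo 0.0536 slope [-0.006 -0.024] tip [0.6194 0.0216] minus ring [ 0.0019 -0.0003]
   pile 0.6178 0.0224 0.0287 0.0558
[ 0.18529915 -0.70697036  1.63944248]
[2.41 1.75 0.55 0.97 2.34 1.63 1.31 2.44] 1.6764121261480032
pics/tip189.png
pics/tip201.png
pics/tip207.png
```

View pics/tip207.png

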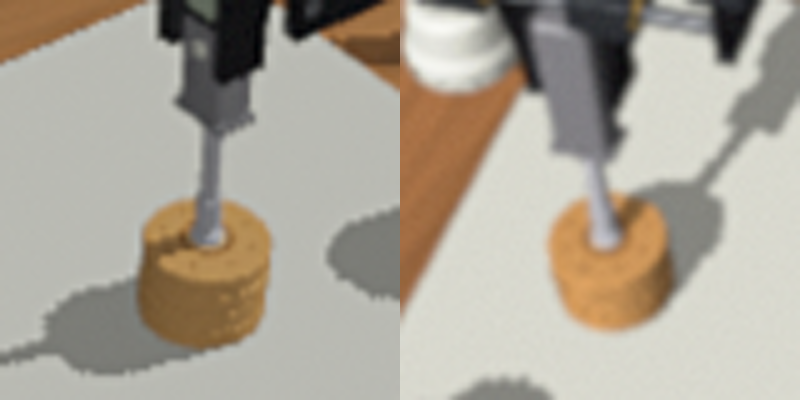

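{"api": "servo_tool", "payload": {
  "plan": [
    [[0.015,0,0,-0.0005,0],[0.015,0,0,-0.0005,0],[0.015,0,0,-0.0005,0],[0.015,0,0,-0.0005,0],[0.015,0,0,-0.0005,0],[0.015,0,0,-0.0005,0]]
  ]
}}

```text
time_s: 21.6
tool_pos: [0.6192, 0.0163, 0.1546]
tool_rot: [179.9, -0.0, 95.2]
force: [0.3, -0.6, 2.1]
grip_width: 0.0262
```

```bash
python3 - <<'E'
from h import *
f=[]
for _ in range(12): read_camera('side'); f.append(readout.get_obs()['force'][2])
o=readout.get_obs(); print(np.mean(f),o['tool_pos'],o['grip_width'],o['time_s'],o['joint_velocities'].round(2))
E
```

```text
1.6277749534070374 [0.61924626 0.01623015 0.15464388] 0.02582773915403694 22.2 [-0.    0.1   0.07 -0.05  0.01  0.09  0.03]
```

The last picture shows the tip inside the ring in both views (crop (210,238) and (605,240)), upright and pressing at about 3 N. I'm handing it in.

```bash
python3 -c "
from cell import env
print(env.sign_off())"
```

```text
the job is handed in; nothing more can be done
None
```

I set both single biscuits on the pile and took the thermometer out of its holder. I handed the job in with the thermometer held in the top biscuit's ring, at about 22 s of the 64 s allowed.

- **Pile:** it stands four high, and the camera checks put the top biscuit about 2 mm off the pile's original centre. I did not see the bottom biscuit move, though the last checks measured only the pile as a whole.
- **Thermometer upright:** it kept its lean when gripped, and easing the grip did not let it hang straight. I turned it upright by pushing its tip against the fixed edge of the board. At the end the stem leaned about 0.05 rad or less in both views.
- **Tip position:** it measured within about 2 mm of the ring's centre. The two fixed cameras disagreed with each other by 2–3 mm, so I compared tip and ring within each view.
- **Push:** the wrist force gives a push of roughly 3 N, which means the tip is in by about 6–7 mm. This is an estimate from averaged, noisy readings (about ±0.7 N); I could not read the tip joint directly.
- **Jar, cutter and timer:** no move came near them and they looked in place when last in view. I did not measure them again at the end.

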